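# Gauge the handle socket of a brush stock

### The arm

A 6-joint arm with a two-finger parallel gripper is mounted at the origin on the work surface. World frame = base frame: x ahead of the robot, y to its left, z up, the work surface at z = 0. Lengths are in mm, angles in rad, forces in N, time in s.
With the tool pointing down it reaches from about 350 to 975 mm from the base axis. Payload 7.1 kg.
Tool frame: the origin (TCP) lies midway between the tips of the shut fingers; the grasp point (between the pads) lies 19 mm behind it (ctrl.grip_depth is the distance from the TCP to the grasp point, in mm); z points along the fingers, y is the line along which they close (so a half turn about z gives the same grasp; the last joint's range is limited). The gripper opens to 88 mm and grips with 3 to 60 N. Pads are 20 mm wide; open, the fingers measure 115 mm over their backs; the gripper's body (75 mm by 178 mm) begins 61 mm behind the grasp point.
Start: joints at [1.099, 0.423, 1.63, -0, 1.089, -0.019], TCP at [273.396, 562.014, 222.675] pointing down, gripper open.
Joint ranges: [-3, 3], [-0.9, 2.11], [0.09, 2.58], [-1.31, 4.45], [0.11, 2.69], [-2.54, 2.54]. Speed limits (rad/s): [2.39, 2.39, 3.01, 3.14, 3.14, 3.14].

### API

Orientations are given as a rotation vector (axis times angle).
In Python, from workcell import ctrl, cams gives the robot as it stands.
- The arm moves only by the tool move_arm, never from a script. Its argument "steps" is a list of rows, each a list of 3 entries, a list of its own where there are three numbers: the shift along the tool's x, y, z in units of 25 mm (1.0 is 25 mm), then the turn about the tool's z in units of 5 degrees (1.0 is 5 degrees), then the closure, from 0 (fully open) to 1 (shut). A call has 1 to 20 rows; each row shifts and turns the commanded pose from where the row before left it, along the tool's axes as they then stand; what a row does not reach is not made up. A row lasts 1/12 s, in which the tool goes at most 41.7 mm and 7.16 degrees, less where a joint would pass 70% of its speed; a pose out of reach is approached as far as the arm can. A call is refused whole if a number of a shift passes 1 or a number of a turn 1, either way. A call with a gripper value outside its range is refused whole. The fingers move at their own pace and stop on an object; the grip force is fixed at half the most. Time passes only in rows, so rows that do not move let the fingers close. It gives the time, the measured TCP pose, the force, the opening and the grip force at its end, in the units of the state.
- ctrl.get_obs(): the state, without advancing time (a new reading comes with each control period).
- cams.get_image(name): name is "side" or "top" or "wrist"; returns a dict with "image" (384x512x3 uint8, red, green, blue), "camera_matrix" (3x3 intrinsics, pixels), "xyz" and "rotation" of the camera in the world; the wrist camera has in their place "mount" (4x4, takes a point from camera to tool coordinates, whose origin is the TCP and whose axes are the flange's). Camera axes: x right, y down, z forward; pixel columns grow to the right and rows downward; lengths in mm; the calibration is good to about 2 mm. A picture is of the moment at which its call begins: read the wrist's pose just before it. There is no depth.
- ctrl.close_job(): hands the job in; it is judged then, once.
Trained networks look in the newest picture that a camera, given by its name, has taken for a name from the list of things; names that differ only in an ending like _2 or _b are one class to them, and where a whole thing is asked for, a point or a joint stands for the part that bears it (a point fixed in the world has none). Each returns a list of dicts, best first, with "p" (0 to 1); they miss things now and then, are a little off and sometimes report something else, mostly with a low value. They report only what shows in the picture. A call takes as long as a camera call. They do not tell look-alikes from the thing itself.
- cams.boxes_of(camera, thing): "rect" ([centre column, centre row, width, height] in pixels, round what is visible of it).
- cams.cut_out(camera, thing): "pixels" (384x512 bool, what is visible of it) and "rect" ([centre column, centre row, width, height] in pixels, round what is visible of it).
The state is a dict: "t": time; "qpos": joint angles; "qvel": joint speeds; "joint_torque": joint torques, N m; "ee_pos": TCP position; "orientation": TCP orientation; "ft_force": force on the tool from outside, world axes, zero at the start; "moment": the same for the moment, N m; "width": finger opening in mm; "grasp_force": force on a finger pad.
Only numpy, scipy, OpenCV 4.12 (cv2) and the standard library are available. Lean on these libraries where they do the work, as an engineer would, in place of code of your own. Each camera call takes 0.05 s, during which the arm holds its last target. There are 200 camera calls.

### The job

Take the brass depth rod out of its dark wooden stand and push it gently, foot down, into the bore of the pale brush stock, past the drag of the spring clip, until it really bottoms on the cork pad at the end of the bore; go gently, since pressing hard would crush the pad. Leave the rod standing there and record how far it sticks out: slide the finger of the height gauge down its post until the finger's flat top is level with the top of the rod. Let go of everything and do not shift the other things on the bench.

Things in the scene. Friction and masses are not known exactly. Their poses are not given: they have to be found in the camera images.
- rod: Plain brass depth rod, 90 mm long, about 90 g, loose, standing upright in the stand at the start. Shaft 12 mm in diameter with a bevelled foot; the top 25 mm is a thicker round grip of 18 mm diameter. Origin: centre of the foot; z points up the rod to its top.
- rod_top (a point): Centre of the flat top of the rod, 90 mm along z from its foot.
- rack: The rod's fixed stand: dark wooden block 70 x 70 mm, 40 mm high, with one hole 14 mm wide and 25 mm deep in the middle of its top, in which the rod stands loosely. Origin: centre of its underside.
- stock: Fixed brush stock: pale wooden block, 80 mm along its x, 120 mm along its y, 50 mm high, a blind bore straight down through the centre of its top. A spring clip in the bore, 1.5 to 10.5 mm down, resists with up to 12 N as the foot enters, then drags at roughly 2 to 10 N, and holds the rod where it is let go. Origin: centre of its underside; z up.
- mouth (a point): Centre of the mouth of the bore, in the top face of the stock, 50 mm above the bench. The bore is 13.6 mm wide with a 2 mm bevel. Its depth is unknown, 18 to 40 mm, so that 50 to 72 mm of a bottomed rod stick out. After the clip's steady drag the force rises on the cork pad that forms its floor: 1 mm for every 6 N, solid after 4 mm. The pad bears 25 N.
- gauge: Height gauge fixed to the bench: steel base 80 x 100 mm, 12 mm high, with an upright post 12 mm in diameter, 179 mm high. Origin: on the post's axis at bench level; z up. The finger sticks out from the post along the gauge's -x.
- finger_top (a point): Centre of the flat top of the gauge's finger, 58 mm out from the post's axis along the gauge's -x. The finger ends in a block 32 mm along the gauge's x, 14 mm along its y (pinch this) and 24 mm tall. It slides straight up and down (this face 85 to 140 mm above the bench) against 3.5 N of friction and stays where left. Starts parked at 128 to 140 mm, above any rod top.
- brush_a: Bystander: stubby hand brush lying bristles up, wooden back 85 x 45 mm, 46 mm high. Origin: centre of its underside.
- brush_b: Bystander: stubby hand brush lying bristles up, 100 x 50 mm, 46 mm high. Origin: centre of its underside.
- jar: Bystander: closed glass jar, 56 mm across, 85 mm high. Origin: centre of its underside.
- baren: Bystander: flat round rubbing pad, 120 mm across, with a bar on top, 23 mm high. Origin: centre of its underside.
- tub: Bystander: closed red pigment tub, 68 mm across, 75 mm high. Origin: centre of its underside.
- brushpot: Bystander: black pot full of paint brushes, 80 mm across, pot 95 mm high, brushes to about 260 mm. Origin: centre of its underside.
- chisel: Bystander: hand tool with a wooden handle, 160 mm long, lying flat. Origin: near its middle.
Things that resemble listed ones, but are neither listed nor needed, are in the scene too. Leave any blue or turquoise look-alike of the rod alone.

How it is judged (in metres and radians):
On the way, in this order (a step that is already met when the one before it is completed fails the run):
1. the rod is bottomed in the bore of the stock (distance between rod and bore_floor below 0.0064 m and horizontal distance between rod and mouth below 0.004 m), for 0.2 s.
2. with the rod still bottomed, the gauge's finger is level with the rod's top (all of step 1 and z of rod_top in the frame of finger_top between -0.003 and 0.003 m), for 0.2 s.
At the end, for the whole second after the job is handed in: The rod stands in the bore of the stock, its foot within about 2.4 mm of the bore's floor (the cork pad), at rest; the flat top of the gauge's finger is level with the rod's top within 3 mm; both are let go (all of step 2 and linear speed of rod below 0.01 m/s); the robot touches nothing.
It fails at once if the rod is pressed on the pad at the bore's end with more than 25 N (contact force between rod and bore_floor above 25 N).
It fails at once if another thing on the bench is shifted by more than 30 mm or knocked over (distance of any of brush_a, brush_b, jar, baren, tub, brushpot, chisel from where it was at the start of the episode above 0.03 m or angle between any of brush_a, brush_b, jar, baren, tub, brushpot's own z axis and vertical above 0.7 rad).
It also fails if it takes over 61 s, if anything falls off the work surface, if the arm or the gripper's body presses on something with over 40 N, if the wrist force passes 120 N, or if a joint passes its speed limit or range.

## Working session

There is one attempt and no reset: what is moved stays moved. The work goes in short steps, Python scripts to look and compute and a tool call to move; the robot and the scene stay as the last step left them, time stands still between calls to the robot, and variables do not carry over. Pictures are saved under pics/ and viewed, at most 10 in all, crops included, and the job is handed in when it is done.

Besides the shell and the picture viewer there is one more tool, called after ">>>" by a JSON object that holds its "name" and its "arguments", one argument or row to a line. move_arm: Moves the arm, as the interface text tells. Its arguments: {"type":"object","properties":{"steps":{"type":"array"}},"required":["steps"]}

```bash
mkdir -p pics; ls; cat > h.py <<'E'
import numpy as np,cv2
from workcell import ctrl,cams
from scipy.spatial.transform import Rotation as R
def ray(im,u,v):
    d=np.array(im['rotation'])@np.linalg.inv(np.array(im['camera_matrix']))@np.array([u,v,1.]);return np.array(im['xyz'],float),d
def atz(im,u,v,z):
    o,d=ray(im,u,v);return o+d*(z-o[2])/d[2]
def proj(im,p):
    q=np.array(im['camera_matrix'])@(np.array(im['rotation']).T@(np.array(p)-np.array(im['xyz'])));return q[:2]/q[2]
def wrist():
    o=ctrl.get_obs();im=cams.get_image('wrist');m=np.array(im['mount'])
    T=np.eye(4);T[:3,:3]=R.from_rotvec(o['orientation']).as_matrix();T[:3,3]=o['ee_pos'];C=T@m
    im['rotation']=C[:3,:3];im['xyz']=C[:3,3];return im
def save(im,n): cv2.imwrite('pics/'+n,im['image'][:,:,::-1])
E
python3 - <<'E'
from h import *
o=ctrl.get_obs();print(o)
for c in('top','side'):
    im=cams.get_image(c);save(im,c+'0.png');print(c,im['xyz'],np.round(im['rotation'],3).tolist(),np.round(im['camera_matrix'],1).tolist())
    for t in('rod','rack','stock','mouth','gauge','finger_top','rod_top'):
        print(t,[(round(b['p'],2),np.round(b['rect'],1).tolist(),np.round(atz(im,*b['rect'][:2],50)[:2]).tolist()) for b in cams.boxes_of(c,t)[:4]])
E
```

```text
pics
{'t': 0.0, 'qpos': array([ 1.09903261e+00,  4.23868101e-01,  1.63070448e+00, -2.72653017e-05,
        1.08856685e+00, -1.89963548e-02]), 'qvel': array([-0.00188962,  0.00115474, -0.00012191, -0.00123548,  0.00051119,
       -0.00089074]), 'joint_torque': array([-2.30196616e-03, -5.44618142e+01, -2.73659652e+01,  6.42590644e-02,
        2.27889681e-02, -1.45073718e-04]), 'ee_pos': array([273.13652206, 561.53440791, 221.87897792]), 'orientation': array([-7.05047359e-01, -3.06109350e+00,  2.36583869e-03]), 'ft_force': array([0.48621381, 0.17659102, 0.31498532]), 'moment': array([0.00073402, 0.019785  , 0.01332227]), 'grasp_force': 0.0, 'width': 87.84389114293319}
top [ 441.39421917   10.96379134 1744.11839087] [-2.157, 2.218, -0.055] [[488.3, 0.0, 270.1], [0.0, 488.3, 198.6], [0.0, 0.0, 1.0]]Traceback (most recent call last):
  File "<stdin>", line 6, in <module>
  File "h.py", line 7, in atz
    o,d=ray(im,u,v);return o+d*(z-o[2])/d[2]
                                        ~^^^
IndexError: invalid index to scalar variable.
```

```bash
python3 -c "
import cv2,numpy as np
" ; ls pics
```

```text
top0.png
```

Camera rotations are rotation vectors; fixing.

```bash
cat >> h.py <<'E'
def get(c):
    im=cams.get_image(c);im['rotation']=R.from_rotvec(im['rotation']).as_matrix();return im
E
python3 - <<'E'
from h import *
for c in('top','side'):
    im=get(c);save(im,c+'1.png');print(c,im['xyz'])
    for t in('rod','rack','stock','gauge','finger_top','rod_top'):
        print(t,[(round(b['p'],2),np.round(b['rect'],1).tolist(),np.round(atz(im,*b['rect'][:2],50)[:2]).tolist()) for b in cams.boxes_of(c,t)[:4]])
E
```

```text
top [ 441.39421917   10.96379134 1744.11839087]
rod [(0.56, [394.9, 234.6, 9.3, 5.1], [404.0, -403.0]), (0.52, [284.4, 188.4, 41.2, 33.8], [575.0, -27.0])]
rack [(0.6, [372.0, 209.6, 24.4, 24.2], [493.0, -328.0])]
stock [(0.6, [152.8, 245.6, 25.1, 20.2], [389.0, 435.0]), (0.57, [286.4, 188.2, 35.1, 30.7], [575.0, -34.0])]
gauge [(0.56, [194.5, 186.2, 30.2, 34.5], [592.0, 286.0]), (0.48, [290.4, 145.4, 14.1, 17.9], [725.0, -52.0])]
finger_top [(0.46, [195.6, 188.9, 15.1, 25.8], [582.0, 283.0])]
rod_top [(0.41, [396.6, 234.8, 9.1, -2.5], [403.0, -409.0])]
side [-198.10325351 -730.18302858  887.6197783 ]
rod [(0.57, [356.4, 303.9, 10.9, 29.7], [410.0, -404.0]), (0.51, [370.3, 243.6, 8.0, 27.3], [598.0, -312.0]), (0.44, [353.9, 261.4, 7.1, 19.8], [514.0, -320.0]), (0.31, [173.5, 121.4, 28.0, 71.9], [619.0, 617.0])]
rack [(0.63, [353.4, 273.1, 40.1, 33.9], [481.0, -343.0])]
stock [(0.26, [227.2, 147.8, 32.9, 60.6], [641.0, 323.0])]
gauge [(0.92, [229.4, 147.8, 37.9, 58.0], [646.0, 317.0]), (0.25, [353.4, 260.2, 14.9, 24.7], [517.0, -316.0])]
finger_top [(0.59, [219.4, 143.8, 22.1, 18.1], [638.0, 363.0])]
rod_top [(0.72, [357.1, 300.5, 5.4, 29.3], [419.0, -399.0]), (0.71, [369.0, 244.5, 11.3, 25.0], [592.0, -311.0]), (0.53, [354.9, 259.2, 15.1, 25.7], [522.0, -317.0])]
```

View pics/top1.png

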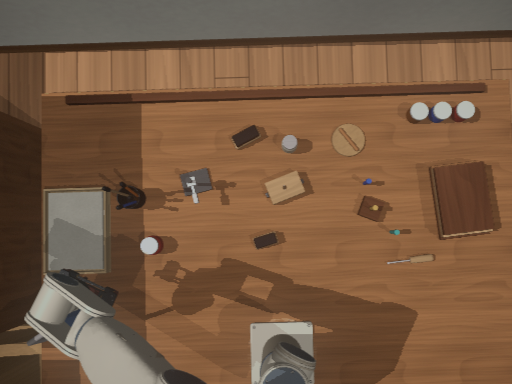

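View pics/side1.png

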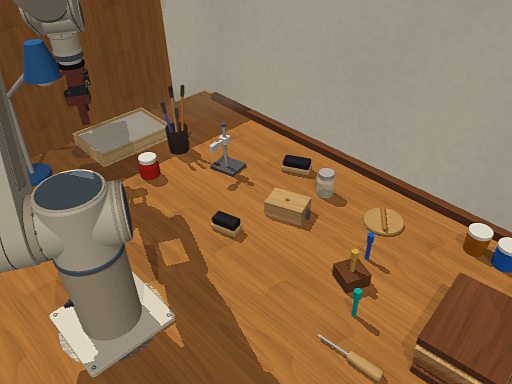

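>>> {"name": "move_arm", "arguments": {
  "steps": [
    [[-1,-0.82,0],0,0],
    [[-1,-0.82,0],0,0],
    [[-1,-0.82,0],0,0],
    [[-1,-0.82,0],0,0],
    [[-1,-0.82,0],0,0],
    [[-1,-0.82,0],0,0],
    [[-1,-0.82,0],0,0],
    [[-1,-0.82,0],0,0],
    [[-1,-0.82,0],0,0],
    [[-1,-0.82,0],0,0],
    [[-1,-0.82,0],0,0],
    [[-1,-0.82,0],0,0],
    [[-1,-0.82,0],0,0],
    [[-1,-0.82,0],0,0],
    [[-1,-0.82,0],0,0],
    [[-1,-0.82,0],0,0],
    [[-1,-0.82,0],0,0],
    [[-1,-0.82,0],0,0],
    [[-1,-0.82,0],0,0],
    [[0,0,0],0,0]
  ]
}}

```text
t: 2.47
ee_pos: [532.5, -0.1, 223.0]
orientation: [0.71, 3.058, -0.001]
ft_force: [0.3, -0.6, 0.5]
width: 87.8
grasp_force: 0.0
```

```bash
python3 - <<'E'
from h import *
im=wrist();save(im,'w1.png');o=ctrl.get_obs();print(o['ee_pos'],o['orientation'],o['t'],np.round(im['mount'],2).tolist(),im['xyz'])
for t in('rod','rack','stock','mouth','gauge'):
    print(t,[(round(b['p'],2),np.round(b['rect'],1).tolist(),np.round(atz(im,*b['rect'][:2],50)[:2]).tolist()) for b in cams.boxes_of('wrist',t)[:4]])
E
```

```text
[531.15410161   1.75769688 222.75556558] [ 7.10759312e-01  3.05934081e+00 -8.53619207e-05] 2.5167 [[-0.0, -0.96, -0.3, 81.16], [1.0, -0.0, -0.0, -0.2], [-0.0, -0.3, 0.96, -162.88], [0.0, 0.0, 0.0, 1.0]] [459.13815472  35.65548928 385.71297753]
rod [(0.75, [11.4, 256.4, 21.9, 16.9], [498.0, -324.0])]
rack [(0.87, [33.3, 241.7, 60.0, 54.7], [494.0, -286.0])]
stock [(0.73, [253.5, 208.8, 113.0, 119.1], [576.0, -20.0])]
mouth [(0.86, [250.2, 208.3, 117.0, 112.0], [573.0, -24.0]), (0.22, [168.0, 355.9, 77.0, 52.6], [723.0, -228.0])]
gauge [(0.86, [473.3, 115.4, 74.8, 100.9], [584.0, 243.0])]
```

View pics/w1.png

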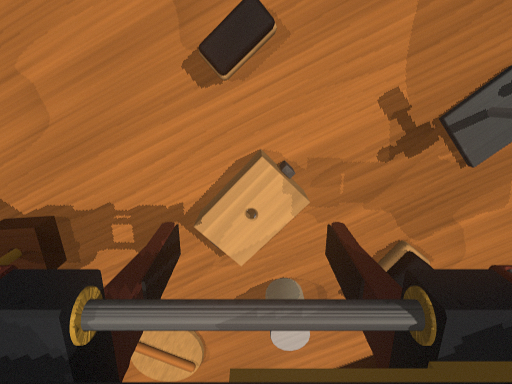

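>>> {"name": "move_arm", "arguments": {
  "steps": [
    [[-0.28,-0.93,0],0,0],
    [[-0.28,-0.93,0],0,0],
    [[-0.28,-0.93,0],0,0],
    [[-0.28,-0.93,0],0,0],
    [[-0.28,-0.93,0],0,0],
    [[-0.28,-0.93,0],0,0],
    [[-0.28,-0.93,0],0,0],
    [[-0.28,-0.93,0],0,0],
    [[-0.28,-0.93,0],0,0],
    [[-0.28,-0.93,0],0,0],
    [[-0.28,-0.93,0],0,0],
    [[-0.28,-0.93,0],0,0],
    [[-0.28,-0.93,0],0,0],
    [[0,0,0],0,0],
    [[0,0,0],0,0]
  ]
}}

```text
t: 4.02
ee_pos: [479.7, -307.4, 222.6]
orientation: [-0.706, -3.061, -0.0]
ft_force: [0.8, 0.3, -0.1]
width: 87.8
grasp_force: 0.0
```

```bash
python3 - <<'E'
from h import *
im=wrist();save(im,'w2.png');o=ctrl.get_obs();print(o['ee_pos'],o['orientation'],o['t'],im['xyz'])
for t in('rod','rack','rod_top'):
    print(t,[(round(b['p'],2),np.round(b['rect'],1).tolist(),np.round(atz(im,*b['rect'][:2],80)[:2]).tolist()) for b in cams.boxes_of('wrist',t)[:4]])
E
```

```text
[ 479.74901329 -306.64390312  222.55020998] [-7.04790373e-01 -3.06102711e+00 -8.34771396e-04] 4.0667 [ 406.69543993 -272.07550535  385.51848073]
rod [(0.87, [152.1, 156.6, 38.8, 25.6], [414.0, -391.0]), (0.58, [245.6, 202.1, 17.1, 28.2], [501.0, -327.0]), (0.58, [292.1, 252.2, 23.0, 42.1], [579.0, -306.0])]
rack [(0.7, [244.8, 185.4, 58.4, 68.7], [484.0, -319.0]), (0.42, [469.2, 140.8, 85.6, 122.3], [542.0, -92.0])]
rod_top [(0.94, [242.8, 201.5, 18.8, 36.0], [499.0, -329.0]), (0.85, [151.2, 157.6, 34.1, 26.8], [415.0, -393.0]), (0.84, [290.6, 252.5, 17.2, 45.3], [579.0, -308.0]), (0.5, [74.8, 97.4, 116.7, 79.4], [331.0, -428.0])]
```

View pics/w2.png

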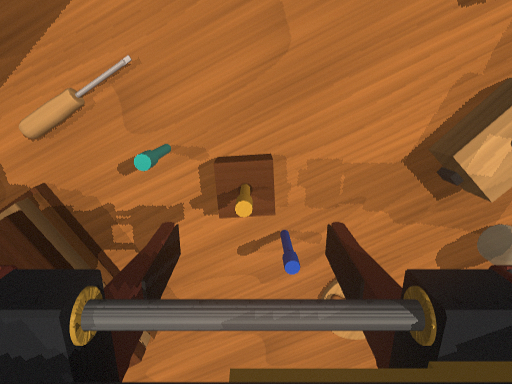

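```bash
cat >> h.py <<'E'
def yellow(im,box):
    hsv=cv2.cvtColor(im['image'],cv2.COLOR_RGB2HSV);m=cv2.inRange(hsv,(18,120,90),(32,255,255))
    z=np.zeros_like(m);a,b,c,d=box;z[b:d,a:c]=m[b:d,a:c];return z
E
python3 - <<'E'
from h import *
im=wrist();o=ctrl.get_obs();r=cv2.resize(im['image'][140:230,200:300],(800,720),interpolation=cv2.INTER_NEAREST);cv2.imwrite('pics/w2c.png',cv2.resize(r,(660,594))[:,:,::-1])
m=yellow(im,(200,140,300,230))
for v in range(175,222,3):
    c=np.where(m[v])[0];print(v,c.min() if len(c) else None,c.max() if len(c) else None,end='; ')
for z in(105,80): print(atz(im,244.5,208,z))
p=atz(im,244.5,208,105)
for z in (105,80,40):print(proj(im,[p[0],p[1],z]))
print(proj(im,p+[9,0,0]),proj(im,p+[0,9,0]))
E
```

```text
175 None None; 178 None None; 181 None None; 184 245 245; 187 240 248; 190 241 248; 193 239 248; 196 240 248; 199 236 250; 202 236 250; 205 235 250; 208 234 250; 211 234 250; 214 236 248; 217 None None; 220 None None; [ 498.95929569 -324.63479588  105.        ]
[ 507.16509532 -329.40874061   80.        ]
[244.5 208. ]
[245.08785275 199.79551273]
[245.86681954 188.92370328]
[248.45811908 215.51614635] [252.58562105 204.30651394]
```

View pics/w2c.png

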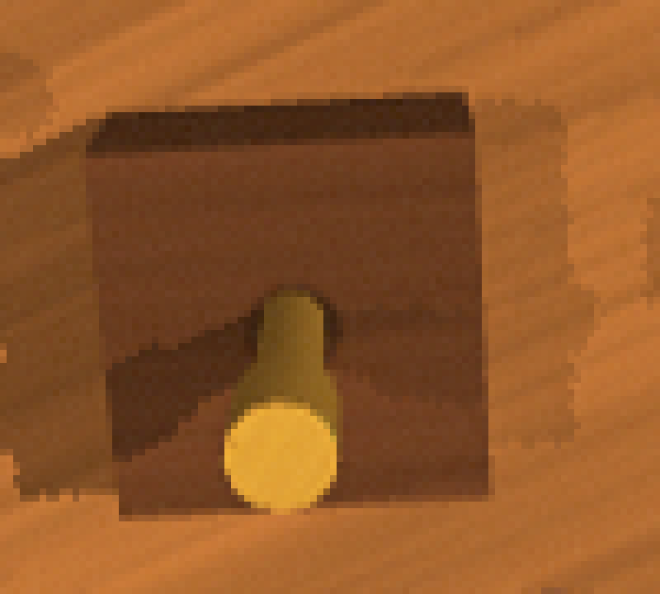

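>>> {"name": "move_arm", "arguments": {
  "steps": [
    [[-0.52,-0.2,0],0,0],
    [[-0.52,-0.2,0],0,0],
    [[0,0,1],0,0],
    [[0,0,1],0,0],
    [[0,0,1],0,0],
    [[0,0,0],0,0],
    [[0,0,0],0,0]
  ]
}}

```text
t: 4.85
ee_pos: [498.3, -326.9, 146.9]
orientation: [-0.703, -3.059, -0.002]
ft_force: [0.2, -0.6, -0.4]
width: 87.8
grasp_force: 0.0
```

```bash
python3 - <<'E'
from h import *
im=wrist();save(im,'w3.png');o=ctrl.get_obs();print(o['ee_pos'],o['orientation'],o['t'])
m=yellow(im,(150,100,350,384))
for v in range(100,384,5):
    c=np.where(m[v])[0]
    if len(c)>3:print(v,c.min(),c.max(),end='; ')
e=o['ee_pos']; print(proj(im,[e[0],e[1],105]), proj(im,[498.7,-327,105]))
E
```

```text
[ 499.16524723 -327.63195774  148.27626681] [-7.04046830e-01 -3.06162383e+00 -5.13421594e-05] 4.9
185 247 258; 190 249 259; 195 247 259; 200 243 262; 205 243 263; 210 242 264; 215 241 264; 220 243 262; 370 232 330; 375 231 344; 380 231 341; [252.47281594 214.11187772] [252.969049   213.23079317]
```

View pics/w3.png

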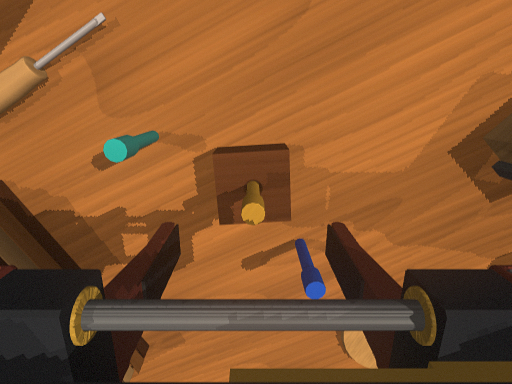

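>>> {"name": "move_arm", "arguments": {
  "steps": [
    [[0,0,0.74],0,0],
    [[0,0,0.74],0,0],
    [[0,0,0.74],0,0],
    [[0,0,0.74],0,0],
    [[0,0,0],0,0],
    [[0,0,0],0,1],
    [[0,0,0],0,1],
    [[0,0,0],0,1],
    [[0,0,0],0,1],
    [[0,0,0],0,1],
    [[0,0,0],0,1],
    [[0,0,0],0,1],
    [[0,0,0],0,1],
    [[0,0,0],0,1],
    [[0,0,0],0,1]
  ]
}}

```text
t: 6.15
ee_pos: [498.7, -328.0, 73.6]
orientation: [-0.705, -3.061, -0.0]
ft_force: [0.1, 0.1, 1.1]
width: 24.7
grasp_force: 0.0
```

>>> {"name": "move_arm", "arguments": {
  "steps": [
    [[0,0,0],0,1],
    [[0,0,0],0,1],
    [[0,0,0],0,1],
    [[0,0,0],0,1],
    [[0,0,0],0,1]
  ]
}}

```text
t: 6.57
ee_pos: [498.7, -328.0, 73.6]
orientation: [-0.705, -3.061, -0.0]
ft_force: [-0.3, 0.4, 0.3]
width: 16.2
grasp_force: 30.0
```

>>> {"name": "move_arm", "arguments": {
  "steps": [
    [[0,0,-0.3],0,1],
    [[0,0,-0.6],0,1],
    [[0,0,-0.8],0,1],
    [[0,0,-0.8],0,1],
    [[0,0,-0.8],0,1],
    [[0,0,0],0,1],
    [[0,0,0],0,1]
  ]
}}

```text
t: 7.15
ee_pos: [499.3, -328.4, 157.4]
orientation: [0.705, 3.059, -0.002]
ft_force: [-0.4, 0.2, -0.9]
width: 16.4
grasp_force: 30.0
```

```bash
python3 - <<'E'
from h import *
im=wrist();save(im,'w4.png');o=ctrl.get_obs();print(o['ee_pos'],o['orientation'],o['t'],o['width'],o['grasp_force'],o['ft_force'])
e=o['ee_pos']; print(proj(im,[e[0],e[1],e[2]+32]),proj(im,[e[0],e[1],e[2]-58]),proj(im,[e[0],e[1],e[2]+7]))
E
```

```text
[ 498.56174928 -327.88933959  156.11476133] [ 7.05165185e-01  3.06120035e+00 -1.41575556e-04] 7.2 15.83232314393335 29.99978631734848 [ 0.47248029  0.02813282 -1.40381232]
[253.30420901 264.53445406] [253.06714326 203.12966485] [253.2148466  241.38779468]
```

View pics/w4.png

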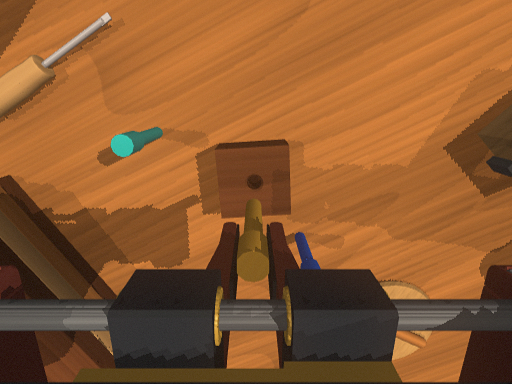

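```bash
python3 - <<'E'
from h import *
im=get('top')
g=cv2.cvtColor(im['image'],cv2.COLOR_RGB2GRAY)
def dark(img,a,b,c,d,th):
    s=img[b:d,a:c];m=(s<th);ys,xs=np.where(m);return xs.mean()+a,ys.mean()+b,len(xs)
print(g[183:192,280:290])
u=dark(g,281,183,290,192,100);print(u,atz(im,u[0],u[1],50))
w=wrist();o=ctrl.get_obs()
# rebuild w1 camera
T=np.eye(4);T[:3,:3]=R.from_rotvec([.7075,3.06,0]).as_matrix();T[:3,3]=[531.8,.8,222.8];C=T@np.array(w['mount'])
w['rotation']=C[:3,:3];w['xyz']=C[:3,3]
g=cv2.cvtColor(cv2.imread('pics/w1.png'),cv2.COLOR_BGR2GRAY);u=dark(g,240,202,262,224,90);print(u);p=atz(w,u[0],u[1],50)
print(p);e=o['ee_pos'];Rt=R.from_rotvec(o['orientation']).as_matrix();print(e,Rt.T@(p-e)/25)
E
```

```text
[[126 127 128 128 129 130 129 129 127 128]
 [128 129 129 129 129 129 128 127 125 125]
 [129 128 121 114 109  99 116 126 126 126]
 [127 128 110  73  71  68  98 126 127 127]
 [126 121 104  74  72  71  95 122 127 127]
 [126 126 111  76  71  75 105 126 126 122]
 [127 128 124 110 110 122 119 120 119 119]
 [128 129 128 126 126 123 118 118 120 121]
 [128 128 127 124 120 119 119 120 122 123]]
(np.float64(284.4166666666667), np.float64(186.75), 12) [580.74293946 -27.0122167   50.        ]
(np.float64(251.36666666666667), np.float64(212.55), 60)
[577.90025336 -23.58874929  50.        ]
[ 497.93822082 -327.4727199   154.95636449] [ 2.43253505 12.32857745  4.2068187 ]
```

>>> {"name": "move_arm", "arguments": {
  "steps": [
    [[0.1,0.5,0],0,1],
    [[0.2,1,0],0,1],
    [[0.2,1,0],0,1],
    [[0.2,1,0],0,1],
    [[0.2,1,0],0,1],
    [[0.2,1,0],0,1],
    [[0.2,1,0],0,1],
    [[0.2,1,0],0,1],
    [[0.2,1,0],0,1],
    [[0.2,1,0],0,1],
    [[0.2,1,0],0,1],
    [[0.2,1,0],0,1],
    [[0.1,0.8,0],0,1],
    [[0,0,0.6],0,1],
    [[0,0,0.6],0,1],
    [[0,0,0],0,1],
    [[0,0,0],0,1]
  ]
}}

```text
t: 8.72
ee_pos: [578.0, -24.5, 124.8]
orientation: [-0.704, -3.058, 0.001]
ft_force: [0.7, -0.6, -1.4]
width: 16.0
grasp_force: 30.0
```

```bash
python3 - <<'E'
from h import *
im=wrist();o=ctrl.get_obs();print(o['ee_pos'],o['orientation'],o['t'],o['width'],o['ft_force'])
cv2.imwrite('pics/w5.png',cv2.resize(im['image'][150:290,180:330],(642,600),interpolation=cv2.INTER_NEAREST)[:,:,::-1])
e=o['ee_pos']
for z in (32,-58):print(proj(im,[e[0],e[1],e[2]+z]))
print(proj(im,[e[0],e[1],50]))
E
```

```text
[578.77085527 -24.8245405  125.74091868] [-7.04689477e-01 -3.05992146e+00  2.98654622e-04] 8.7667 16.071979709742166 [ 0.60272574 -0.31543761 -1.61640922]
[253.01609091 269.64040421]
[252.97920537 206.58104765]
[252.97491462 199.24560653]
```

View pics/w5.png

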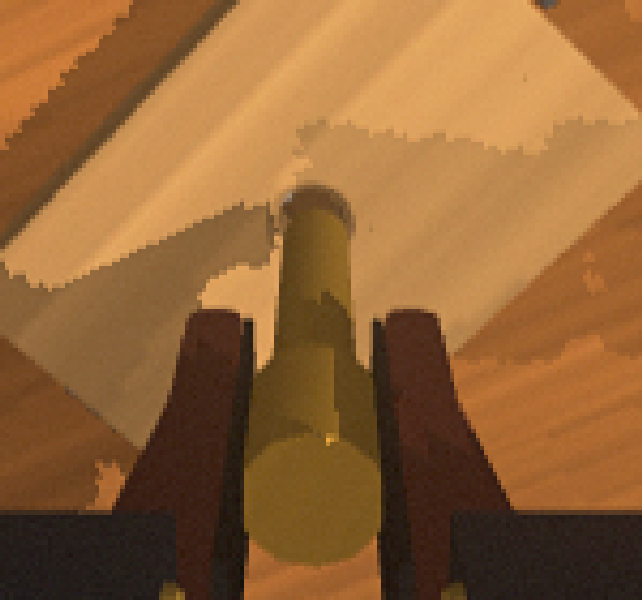

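>>> {"name": "move_arm", "arguments": {
  "steps": [
    [[0,0,-0.7],0,1],
    [[0,0,-0.7],0,1],
    [[0,0,0],0,1],
    [[0,0,0],0,1],
    [[0,0,0],0,1]
  ]
}}

```text
t: 9.18
ee_pos: [579.1, -25.4, 161.0]
orientation: [0.706, 3.061, 0.0]
ft_force: [-0.2, 0.9, -1.1]
width: 16.4
grasp_force: 30.0
```

```bash
python3 - <<'E'
from h import *
im=wrist();o=ctrl.get_obs();print(o['ee_pos'],o['t'])
e=o['ee_pos'];e=np.array([*e[:2],160.])
print(proj(im,[e[0],e[1],e[2]-58]),proj(im,[e[0],e[1],50]))
g=cv2.cvtColor(im['image'],cv2.COLOR_RGB2GRAY)
np.set_printoptions(linewidth=250)
print(g[172:216,238:270])
cv2.imwrite('pics/w6.png',im['image'][:,:,::-1])
E
```

```text
[578.78781348 -25.33347448 160.60296041] 9.2333
[252.72499934 204.09768952] [252.68630678 185.42642062]
[[166 166 167 ... 175 177 151]
 [170 166 166 ... 174 175 161]
 [166 168 165 ... 176 168 172]
 ...
 [173 172 173 ... 159 150 153]
 [174 172 174 ... 173 154 155]
 [173 176 174 ... 174 161 155]]
```

```bash
python3 - <<'E'
import cv2
im=cv2.imread('pics/w6.png');g=cv2.cvtColor(im,cv2.COLOR_BGR2GRAY);h=cv2.cvtColor(im,cv2.COLOR_BGR2HSV)
for r in range(172,214):print(r,' '.join('%3d'%x for x in g[r,240:268]))
E
```

```text
172 167 165 166 162 164 164 161 159 160 161 165 169 172 179 177 176 175 176 174 175 175 176 175 178 174 174 175 175
173 166 165 164 165 164 162 161 160 158 164 169 175 178 176 178 173 174 174 174 175 174 176 176 176 176 173 175 174
174 165 162 163 160 159 160 160 161 163 171 172 178 176 177 176 176 172 175 177 175 177 178 177 175 174 176 175 176
175 164 163 162 162 159 160 157 165 168 172 177 176 175 177 174 175 174 176 176 174 175 176 175 174 173 173 175 175
176 164 163 161 159 161 159 162 169 173 177 174 175 175 175 176 175 175 175 175 178 177 176 173 177 173 175 172 176
177 160 161 160 158 158 164 170 173 176 177 174 176 176 177 176 176 174 174 175 175 175 176 173 174 174 176 173 172
178 162 160 160 157 159 165 172 178 176 178 175 172 171 167 172 174 177 178 177 174 173 171 171 175 175 175 171 169
179 162 159 158 158 160 166 174 178 172 168 155 144 140 137 151 151 166 174 177 174 172 174 171 175 175 171 170 167
180 159 159 159 160 161 164 167 166 150 120 113 107 109  98 106 105 121 148 168 175 171 173 176 172 172 172 169 169
181 158 160 159 161 162 163 146 134 140  95  73  74  74 
[... 3071 characters left out ...]
 168
208 171 174 174 173 177 153  71  73  75  77  79  84  85  92  95  99 100 104 106 108 109 136 174 172 171 171 169 172
209 172 174 174 172 178 143  70  73  72  77  82  84  86  91  95  97 101 104 106 109 109 138 174 173 170 170 170 172
210 174 172 174 175 178 121  69  74  74  77  81  84  87  90  93  98 100 103 107 107 110 136 174 170 168 169 171 171
211 173 173 174 175 179 122  69  72  73  78  82  84  86  91  96 101 102 105 108 108 109 131 173 168 170 171 172 171
212 174 173 174 174 179 113  73  70  75  76  81  81  86  92  96  98 103 104 109 108 108 119 174 171 169 170 173 164
213 173 172 170 175 181  95  70  74  76  78  80  82  88  90  95  97 104 103 106 108 108 117 172 173 170 170 174 159
```

>>> {"name": "move_arm", "arguments": {
  "steps": [
    [[-0.055,0,0],0,1],
    [[0,0,0.65],0,1],
    [[0,0,0.65],0,1],
    [[0,0,0.5],0,1],
    [[0,0,0.1],0,1],
    [[0,0,0],0,1],
    [[0,0,0],0,1]
  ]
}}

```text
t: 9.82
ee_pos: [580.7, -25.9, 113.6]
orientation: [-0.705, -3.061, 0.0]
ft_force: [0.1, -0.7, -1.0]
width: 15.6
grasp_force: 30.0
```

>>> {"name": "move_arm", "arguments": {
  "steps": [
    [[0,0,0.08],0,1],
    [[0,0,0.08],0,1],
    [[0,0,0.04],0,1],
    [[0,0,0],0,1]
  ]
}}

```text
t: 10.15
ee_pos: [580.6, -25.8, 108.8]
orientation: [0.705, 3.061, 0.0]
ft_force: [0.2, 0.0, -0.8]
width: 16.3
grasp_force: 30.0
```

>>> {"name": "move_arm", "arguments": {
  "steps": [
    [[0,0,0.08],0,1],
    [[0,0,0.08],0,1],
    [[0,0,0],0,1]
  ]
}}

```text
t: 10.4
ee_pos: [580.4, -25.9, 104.4]
orientation: [-0.705, -3.061, 0.0]
ft_force: [0.4, 0.1, -2.1]
width: 16.2
grasp_force: 30.0
```

>>> {"name": "move_arm", "arguments": {
  "steps": [
    [[0,0,0.08],0,1],
    [[0,0,0],0,1]
  ]
}}

```text
t: 10.57
ee_pos: [580.3, -25.9, 102.4]
orientation: [-0.705, -3.061, 0.0]
ft_force: [-0.4, -1.3, -1.6]
width: 16.1
grasp_force: 30.0
```

>>> {"name": "move_arm", "arguments": {
  "steps": [
    [[0,0,0.08],0,1],
    [[0,0,0],0,1]
  ]
}}

```text
t: 10.73
ee_pos: [580.2, -25.9, 100.3]
orientation: [-0.705, -3.061, 0.0]
ft_force: [-0.1, -1.1, -2.8]
width: 16.2
grasp_force: 30.0
```

>>> {"name": "move_arm", "arguments": {
  "steps": [
    [[0,0,0.08],0,1],
    [[0,0,0],0,1]
  ]
}}

```text
t: 10.9
ee_pos: [580.4, -25.9, 98.4]
orientation: [-0.705, -3.061, 0.0]
ft_force: [-0.3, -0.2, -2.2]
width: 16.2
grasp_force: 30.0
```

>>> {"name": "move_arm", "arguments": {
  "steps": [
    [[0,0,0.08],0,1],
    [[0,0,0],0,1]
  ]
}}

```text
t: 11.07
ee_pos: [580.4, -25.9, 96.5]
orientation: [-0.705, -3.061, 0.0]
ft_force: [0.2, -0.6, -1.1]
width: 16.5
grasp_force: 30.0
```

```bash
python3 - <<'E'
from h import *
im=wrist();s=get('side');o=ctrl.get_obs();print(o['ee_pos'],o['ft_force'])
u=proj(s,o['ee_pos']).astype(int);print(u)
a=cv2.resize(im['image'][150:300,180:330],(400,400),interpolation=cv2.INTER_NEAREST)
c=s['image'][u[1]-45:u[1]+55,u[0]-50:u[0]+50];b=cv2.resize(c,(400,400),interpolation=cv2.INTER_NEAREST)
cv2.imwrite('pics/c1.png',np.hstack([a,b])[:,:,::-1])
E
```

```text
[580.37271297 -25.87200814  96.38599596] [-0.54383086 -1.54933042 -2.17422098]
[287 186]
```

View pics/c1.png

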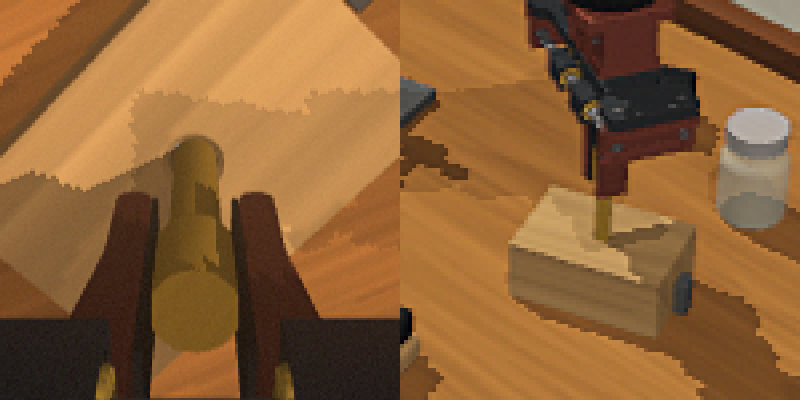

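>>> {"name": "move_arm", "arguments": {
  "steps": [
    [[0,0,0.06],0,1]
  ]
}}

```text
t: 11.25
ee_pos: [580.8, -26.0, 95.5]
orientation: [0.705, 3.061, -0.0]
ft_force: [-1.6, -2.4, 7.0]
width: 16.4
grasp_force: 30.0
```

>>> {"name": "move_arm", "arguments": {
  "steps": [
    [[0,0,0.06],0,1]
  ]
}}

```text
t: 11.33
ee_pos: [580.9, -25.9, 94.2]
orientation: [0.705, 3.061, -0.0]
ft_force: [-3.0, -1.6, 6.8]
width: 16.2
grasp_force: 30.0
```

>>> {"name": "move_arm", "arguments": {
  "steps": [
    [[0,0,0.06],0,1]
  ]
}}

```text
t: 11.42
ee_pos: [580.8, -25.9, 92.7]
orientation: [0.705, 3.061, -0.0]
ft_force: [-2.0, -1.3, 6.2]
width: 16.6
grasp_force: 30.0
```

>>> {"name": "move_arm", "arguments": {
  "steps": [
    [[0,0,0.06],0,1]
  ]
}}

```text
t: 11.5
ee_pos: [580.9, -25.9, 91.2]
orientation: [0.705, 3.061, 0.0]
ft_force: [-2.4, -2.0, 5.8]
width: 16.2
grasp_force: 30.0
```

>>> {"name": "move_arm", "arguments": {
  "steps": [
    [[0,0,0.06],0,1]
  ]
}}

```text
t: 11.58
ee_pos: [580.9, -25.9, 89.7]
orientation: [0.705, 3.061, -0.0]
ft_force: [-1.8, -1.2, 6.6]
width: 16.0
grasp_force: 30.0
```

>>> {"name": "move_arm", "arguments": {
  "steps": [
    [[0,0,0.06],0,1]
  ]
}}

```text
t: 11.67
ee_pos: [580.8, -26.0, 88.2]
orientation: [0.705, 3.061, -0.0]
ft_force: [-2.1, -1.6, 5.8]
width: 16.0
grasp_force: 30.0
```

>>> {"name": "move_arm", "arguments": {
  "steps": [
    [[0,0,0.06],0,1]
  ]
}}

```text
t: 11.75
ee_pos: [580.8, -26.0, 86.7]
orientation: [0.705, 3.061, -0.0]
ft_force: [-2.0, -1.4, 5.7]
width: 16.5
grasp_force: 30.0
```

>>> {"name": "move_arm", "arguments": {
  "steps": [
    [[0,0,0.06],0,1]
  ]
}}

```text
t: 11.83
ee_pos: [580.8, -25.9, 85.2]
orientation: [0.705, 3.061, -0.0]
ft_force: [-1.1, -1.9, 5.5]
width: 15.9
grasp_force: 30.0
```

>>> {"name": "move_arm", "arguments": {
  "steps": [
    [[0,0,0.06],0,1]
  ]
}}

```text
t: 11.92
ee_pos: [580.9, -26.0, 83.8]
orientation: [0.705, 3.061, -0.0]
ft_force: [-3.2, -1.3, 11.5]
width: 16.5
grasp_force: 30.0
```

>>> {"name": "move_arm", "arguments": {
  "steps": [
    [[0,0,0.06],0,1]
  ]
}}

```text
t: 12.0
ee_pos: [581.2, -26.0, 82.8]
orientation: [0.705, 3.06, 0.0]
ft_force: [-4.1, -2.0, 16.7]
width: 16.1
grasp_force: 30.0
```

>>> {"name": "move_arm", "arguments": {
  "steps": [
    [[0,0,0],0,1],
    [[0,0,0],0,1],
    [[0,0,0],0,1]
  ]
}}

```text
t: 12.25
ee_pos: [581.0, -26.0, 82.6]
orientation: [0.705, 3.06, 0.0]
ft_force: [-2.8, -1.5, 9.0]
width: 16.1
grasp_force: 30.0
```

>>> {"name": "move_arm", "arguments": {
  "steps": [
    [[0,0,0],0,0],
    [[0,0,0],0,0],
    [[0,0,0],0,0],
    [[0,0,0],0,0],
    [[0,0,0],0,0],
    [[0,0,0],0,0],
    [[0,0,0],0,0],
    [[0,0,-0.8],0,0],
    [[0,0,-0.8],0,0],
    [[0,0,-1],0,0],
    [[0,0,-1],0,0],
    [[0,0,-1],0,0],
    [[0,0,-1],0,0],
    [[0,0,0],0,0]
  ]
}}

```text
t: 13.42
ee_pos: [583.3, -26.0, 226.8]
orientation: [0.703, 3.054, 0.002]
ft_force: [1.0, 0.7, 0.6]
width: 87.7
grasp_force: 0.0
```

>>> {"name": "move_arm", "arguments": {
  "steps": [
    [[0.56,0.96,0],0,0],
    [[0.56,0.96,0],0,0],
    [[0.56,0.96,0],0,0],
    [[0.56,0.96,0],0,0],
    [[0.56,0.96,0],0,0],
    [[0.56,0.96,0],0,0],
    [[0.56,0.96,0],0,0],
    [[0.56,0.96,0],0,0],
    [[0.56,0.96,0],0,0],
    [[0.56,0.96,0],0,0],
    [[0,0,0],0,0],
    [[0,0,0],0,0]
  ]
}}

```text
t: 14.42
ee_pos: [559.0, 252.2, 220.8]
orientation: [-0.701, -3.062, 0.001]
ft_force: [0.1, 0.2, -0.4]
width: 87.8
grasp_force: 0.0
```

```bash
python3 - <<'E'
from h import *
im=wrist();save(im,'w7.png');o=ctrl.get_obs();print(o['ee_pos'],o['orientation'],o['t'],o['ft_force'],im['xyz'])
for t in('gauge','finger_top','rod'):
    print(t,[(round(b['p'],2),np.round(b['rect'],1).tolist(),np.round(atz(im,*b['rect'][:2],130)[:2]).tolist()) for b in cams.boxes_of('wrist',t)[:4]])
im['image']
E
```

```text
[559.14756301 251.15355464 220.86931633] [-7.03096205e-01 -3.06103406e+00  1.59356933e-03] 14.4667 [-0.55396946 -1.19267546 -0.46911359] [485.99900256 287.45417743 383.72853446]
gauge [(0.87, [293.9, 196.9, 96.0, 113.9], [579.0, 283.0])]
finger_top [(0.86, [289.9, 195.1, 78.7, 90.6], [576.0, 281.0])]
rod []
```

View pics/w7.png

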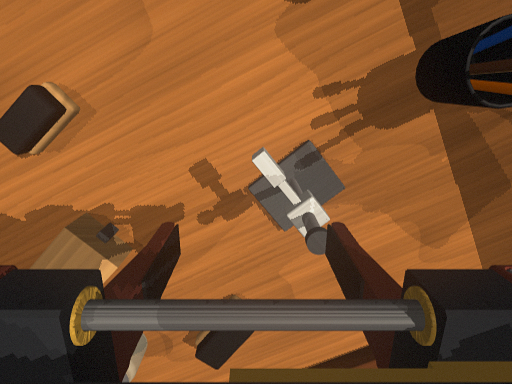

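```bash
python3 - <<'E'
from h import *
im=wrist();o=ctrl.get_obs();print(o['ee_pos'],o['qpos'])
g=cv2.cvtColor(im['image'],cv2.COLOR_RGB2GRAY)
for r in range(145,256,3):print(r,' '.join('%3d'%x for x in g[r,246:332:2]))
E
```

```text
[559.75130579 250.03721919 221.54817856] [ 4.00749321e-01  4.07129733e-01  1.65800061e+00 -1.36389642e-04
  1.07682102e+00 -7.15802472e-01]
145 135 141 139 139 139 138 130 126 124 112 129 134 132 135 135 134 128 125 126 131 128 123 121 119 124 110  73  60  57  77  82  82  84  91  92  89 104  83  85  83  86  86  82
148 139 138 134 128 127 128 131 114 100  96 139 134 131 130 126 125 129 124 124 124 124 122 122 123 120  55  55  77  85  86  84  83  83  82  90  85  63  70  86  84  97 123 118
151 127 126 126 133 133 113 100 100 146 225 226 163 135 127 127 126 126 122 125 120 126 128  83  62  57  80  82  84  88  83  82  86  77  54  56  63  68  57  81 124 119 114 112
154 133 131 133 134 100 102 133 224 223 226 221 223 192 135 123 122 120 125 127 124  88  71  57  88  92  93  88  84  82  82  55  58  58  53  57  57  66  64  60 101 113 115 117
157 133 137 137 135 135 212 221 221 221 223 227 221 222 225 139 124 128 128 120  77  57  87  93  95  95  93  87  78  59  57  57  58  59  58  59  55  56  55  71  86  98 117 117
160 132 130 123 124 111 226 221 219 219 222 223 227 222 222 225 134 122  80  53 
[... 4851 characters left out ...]
 123 123 128 131 130 128 124 123 125 119 118 121 124 122 122 125 127 125 115 114 117 120 118 120 121 121 119 115 119 121 122 123  79  78  76  79  79  78  78  80  35  38  39
247 127 130 127 125 125 122 120 123 114 113 118 126 130 127 120 115 115 122 121 121 121 123 121 115 114 117 123 124 120 119 116 119 123  74  77  78  80  79  77  80  36  37  37
250 128 128 124 122 122 116 117 122 125 126 126 120 113 108 112 121 122 125 122 117 113 109 113 123 122 119 117 117 120 120 122 118 122 132 106  81  76  79  80  80  34  34  39
253 122 120 114 120 123 127 125 122 112 110 112 118 124 124 124 119 117 111 111 119 123 120 118 115 118 119 120 121 118 125 129 129 128 129 132 131 135 134 134 136  33  31  37
```

```bash
cat > fit.py <<'E'
from h import *
from scipy.optimize import least_squares
im=wrist();o=ctrl.get_obs();print(im['camera_matrix'])
P=np.array([[264,149.5],[288.5,177.5],[276,184.5],[254.5,157.5],[319.5,240.5]])
def mod(q):
    x,y,a,z=q;c,s=np.cos(a),np.sin(a)
    L=[(-74,-7,z),(-42,-7,z),(-42,7,z),(-74,7,z),(0,0,179)]
    return [np.array(proj(im,[x+c*u-s*v,y+s*u+c*v,w])) for u,v,w in L]
best=None
for a in np.arange(-3,3.2,.5):
    r=least_squares(lambda q:(np.array(mod(q))-P).ravel(),[590,285,a,134],x_scale=[10,10,.1,10])
    if best is None or r.cost<best.cost:best=r
q=best.x;print(q,best.cost,np.round(np.array(mod(q))-P,1).tolist())
c,s=np.cos(q[2]),np.sin(q[2]);f=np.array([q[0]-58*c,q[1]-58*s,q[3]]);print('fingertop',f)
Rt=R.from_rotvec(o['orientation']).as_matrix();e=o['ee_pos'];print(e,Rt.T@(f-e)/25)
gy=Rt.T@[-s,c,0];print('yaw of gauge y in tool (deg about z from tool y)',np.degrees(np.arctan2(-gy[0],gy[1])))
E
python3 fit.py
```

```text
[[299.01635413   0.         252.53830202]
 [  0.         299.01635413 189.17311326]
 [  0.           0.           1.        ]]
[6.06685918e+02 2.86239220e+02 2.39460274e-01 1.08388453e+02] 416.00751922141785 [[-10.7, 8.9], [-13.9, 6.1], [10.1, -10.0], [10.4, -8.7], [3.1, 3.8]]
fingertop [550.34088238 272.48287705 108.38845342]
[559.78510448 250.11223677 221.60773245] [0.73172016 0.63959195 4.52865302]
yaw of gauge y in tool (deg about z from tool y) -39.74239065303978
```

```bash
sed -i 's/(-74,-7,z),(-42,-7,z),(-42,7,z),(-74,7,z)/(-74,7,z),(-42,7,z),(-42,-7,z),(-74,-7,z)/' fit.py; python3 fit.py
```

```text
[[299.01635413   0.         252.53830202]
 [  0.         299.01635413 189.17311326]
 [  0.           0.           1.        ]]
[6.03363678e+02 2.85837387e+02 2.08557855e-01 1.29206593e+02] 6.462347391683527 [[1.9, -1.4], [-0.6, -0.9], [-0.8, 1.5], [-1.5, 0.5], [0.8, 0.4]]
fingertop [546.62050762 273.82853266 129.20659284]
[559.81681158 250.25839612 221.67872652] [0.88770792 0.61612339 3.69886867]
yaw of gauge y in tool (deg about z from tool y) -37.968335397444875
```

>>> {"name": "move_arm", "arguments": {
  "steps": [
    [[0.52,0.25,0],0,0],
    [[0.52,0.24,0],0,0],
    [[0,0,0],-0.95,0],
    [[0,0,0],-0.95,0],
    [[0,0,0],-0.95,0],
    [[0,0,0],-0.95,0],
    [[0,0,0],-0.95,0],
    [[0,0,0],-0.95,0],
    [[0,0,0],-0.95,0],
    [[0,0,0],-0.95,0],
    [[0,0,0.8],0,0],
    [[0,0,0.8],0,0],
    [[0,0,0.8],0,0],
    [[0,0,0],0,0],
    [[0,0,0],0,0]
  ]
}}

```text
t: 16.02
ee_pos: [540.3, 274.1, 161.1]
orientation: [0.331, -3.122, 0.001]
ft_force: [0.3, -0.4, -0.0]
width: 87.8
grasp_force: 0.0
```

```bash
python3 - <<'E'
from h import *
im=wrist();save(im,'w8.png');o=ctrl.get_obs();print(o['ee_pos'],o['orientation'],o['t'])
q=[603.36,285.84,.2086];c,s=np.cos(q[2]),np.sin(q[2])
for z in(129,135):
  print([np.round(proj(im,[q[0]+c*u-s*v,q[1]+s*u+c*v,z]),1).tolist() for u,v in [(-74,7),(-42,7),(-42,-7),(-74,-7)]])
g=cv2.cvtColor(im['image'],cv2.COLOR_RGB2GRAY)
for r in range(170,262,3):print(r,' '.join('%3d'%x for x in g[r,226:282:2]))
E
```

```text
[541.26172618 274.36938426 162.1720046 ] [ 3.30939710e-01 -3.12399675e+00 -1.10589509e-04] 16.0667
[[260.8, 204.7], [260.4, 246.3], [241.1, 246.2], [240.6, 204.7]]
[[261.1, 207.8], [260.6, 250.3], [240.8, 250.3], [240.3, 207.8]]
170 135 138 140 143 144 143 145 145 145 145 146 144 148 142 141 140 137 136 134 134 138 137 137 139 142 145 146 145
173 137 134 131 129 131 130 132 134 138 139 142 146 145 146 148 147 148 145 147 146 144 143 140 137 133 133 132 133
176 136 139 137 137 137 138 139 135 135 132 135 135 134 134 137 137 141 141 144 148 147 146 149 147 148 147 148 148
179 139 141 140 141 141 141 140 138 137 136 136 135 130 131 131 127 131 133 132 135 137 135 138 142 143 142 148 146
182 130 131 132 131 134 135 137 136 138 141 140 142 141 136 138 139 137 137 132 135 131 133 131 131 132 134 138 137
185 132 131 133 132 129 133 130 130 130 131 133 133 135 137 138 138 139 142 139 139 139 139 138 136 138 134 134 132
188 129 130 132 132 132 131 131 133 133 133 134 134 133 134 129 131 132 131 131 134 134 137 138 139 138 141 138 139
191 131 129 127 123 124 126 129 129 130 128 131 131 127 128
[... 2024 characters left out ...]
  86
245  90  95  98  98  92  95  98  95 112 211 206 202 207 206 208 205 203 202  81  87  85  83  83  83  84  84  84  83
248  95  93  94  94  93  93  96  94  94  93  82 217 218 219 218 227 105  84  85  87  86  86  88  86  87  85  87  85
251  95  96  97  94  95  96  98  98  96  97  81 216 217 217 218 228 103  87  86  88  86  88  86  85  86  86  85  86
254  93  92  96  96  95  93  94  94  95  96  80 224 215 219 217 245 100  86  85  85  85  87  85  88  85  85  85  85
257  93  95  91  94  94  94  94  97  93  96  81 224 217 217 217 239 102  87  85  88  87  86  88  88  86  85  86  84
260  93  93  93  97  94  93  93  95  97  92  81 222 215 216 220 226 100  84  85  84  87  87  86  84  86  84  84  87
```

>>> {"name": "move_arm", "arguments": {
  "steps": [
    [[0,-0.035,0],0,1],
    [[0,0,0],0,1],
    [[0,0,0],0,1],
    [[0,0,0],0,1],
    [[0,0,0],0,1],
    [[0,0,0],0,1],
    [[0,0,0],0,1],
    [[0,0,0],0,1],
    [[0,0,0],0,1],
    [[0,0,0],0,1],
    [[0,0,0],0,1],
    [[0,0,0],0,1],
    [[0,0,0],0,1],
    [[0,0,0],0,1],
    [[0,0,0],0,1],
    [[0,0,0],0,1],
    [[0,0,0],0,1],
    [[0,0,0],0,1],
    [[0,0,0],0,1]
  ]
}}

```text
t: 17.65
ee_pos: [541.8, 272.8, 161.7]
orientation: [-0.33, 3.124, 0.0]
ft_force: [1.0, -0.3, 0.5]
width: 0.4
grasp_force: 0.0
```

>>> {"name": "move_arm", "arguments": {
  "steps": [
    [[0,0,0.4],0,1],
    [[0,0,0.4],0,1],
    [[0,0,0.1],0,1],
    [[0,0,0.1],0,1]
  ]
}}

```text
t: 17.98
ee_pos: [541.1, 272.4, 135.3]
orientation: [0.33, -3.122, 0.001]
ft_force: [-0.2, 0.3, -0.6]
width: 0.7
grasp_force: 0.0
```

>>> {"name": "move_arm", "arguments": {
  "steps": [
    [[0,0,0.06],0,1]
  ]
}}

```text
t: 18.07
ee_pos: [541.5, 272.6, 134.3]
orientation: [0.33, -3.123, 0.001]
ft_force: [-1.5, 0.6, -0.0]
width: 0.3
grasp_force: 0.0
```

>>> {"name": "move_arm", "arguments": {
  "steps": [
    [[0,0,0.06],0,1]
  ]
}}

```text
t: 18.15
ee_pos: [541.8, 272.8, 133.3]
orientation: [0.33, -3.124, 0.0]
ft_force: [-0.4, -0.1, 0.5]
width: 0.6
grasp_force: 0.0
```

>>> {"name": "move_arm", "arguments": {
  "steps": [
    [[0,0,0.06],0,1]
  ]
}}

```text
t: 18.23
ee_pos: [542.0, 272.8, 132.1]
orientation: [-0.33, 3.124, 0.0]
ft_force: [-0.1, -0.1, -0.4]
width: 0.3
grasp_force: 0.0
```

>>> {"name": "move_arm", "arguments": {
  "steps": [
    [[0,0,0.06],0,1]
  ]
}}

```text
t: 18.32
ee_pos: [542.0, 272.8, 130.8]
orientation: [-0.33, 3.124, 0.0]
ft_force: [-0.1, -0.0, -0.6]
width: 0.5
grasp_force: 0.0
```

>>> {"name": "move_arm", "arguments": {
  "steps": [
    [[0,0,0.06],0,1]
  ]
}}

```text
t: 18.4
ee_pos: [542.0, 272.8, 129.4]
orientation: [-0.33, 3.124, 0.0]
ft_force: [-0.2, 0.4, 3.0]
width: 0.7
grasp_force: 1.4
```

>>> {"name": "move_arm", "arguments": {
  "steps": [
    [[0,0,0.06],0,1]
  ]
}}

```text
t: 18.48
ee_pos: [542.0, 272.8, 128.0]
orientation: [-0.33, 3.124, 0.0]
ft_force: [-0.6, -0.1, 3.2]
width: 0.4
grasp_force: 1.4
```

>>> {"name": "move_arm", "arguments": {
  "steps": [
    [[0,0,0.06],0,1]
  ]
}}

```text
t: 18.57
ee_pos: [542.0, 272.9, 126.5]
orientation: [-0.33, 3.124, 0.0]
ft_force: [-1.2, -0.7, 2.7]
width: 0.6
grasp_force: 1.4
```

>>> {"name": "move_arm", "arguments": {
  "steps": [
    [[0,0,0.06],0,1]
  ]
}}

```text
t: 18.65
ee_pos: [542.0, 272.8, 124.9]
orientation: [-0.33, 3.124, 0.0]
ft_force: [-1.1, -0.9, 2.5]
width: 0.4
grasp_force: 1.4
```

>>> {"name": "move_arm", "arguments": {
  "steps": [
    [[0,0,0.06],0,1]
  ]
}}

```text
t: 18.73
ee_pos: [542.0, 272.8, 123.3]
orientation: [-0.33, 3.124, 0.0]
ft_force: [-0.3, -0.1, 2.3]
width: 0.2
grasp_force: 1.4
```

>>> {"name": "move_arm", "arguments": {
  "steps": [
    [[0,0,0.06],0,1]
  ]
}}

```text
t: 18.82
ee_pos: [541.9, 272.8, 121.7]
orientation: [-0.33, 3.124, 0.0]
ft_force: [-0.0, 0.4, 2.5]
width: 0.5
grasp_force: 1.4
```

>>> {"name": "move_arm", "arguments": {
  "steps": [
    [[0,0,0.06],0,1],
    [[0,0,0.06],0,1],
    [[0,0,0.06],0,1],
    [[0,0,0],0,1],
    [[0,0,0],0,1],
    [[0,0,0],0,1]
  ]
}}

```text
t: 19.32
ee_pos: [541.6, 272.6, 116.9]
orientation: [0.33, -3.124, 0.0]
ft_force: [0.6, -0.0, -0.1]
width: 0.7
grasp_force: 0.1
```

>>> {"name": "move_arm", "arguments": {
  "steps": [
    [[0,0,0.05],0,1],
    [[0,0,0.035],0,1],
    [[0,0,0],0,1],
    [[0,0,0],0,1],
    [[0,0,0],0,1]
  ]
}}

```text
t: 19.73
ee_pos: [541.6, 272.7, 114.9]
orientation: [0.33, -3.124, 0.0]
ft_force: [-1.3, 0.2, 0.8]
width: 0.4
grasp_force: 0.5
```

```bash
python3 - <<'E'
from h import *
o=ctrl.get_obs();Rt=R.from_rotvec(o['orientation']).as_matrix();print(o['ee_pos'],Rt.T@(np.array([580.9,-26,175])-[541.7,272.7,175])/25)
E
```

```text
[541.59652472 272.66004731 114.90122945] [ 9.62972663e-01 -1.20119110e+01  2.17165234e-03]
```

>>> {"name": "move_arm", "arguments": {
  "steps": [
    [[0,0,-0.8],0,1],
    [[0,0,-1],0,1],
    [[0,0,-1],0,1],
    [[0.08,-1,0],0,1],
    [[0.08,-1,0],0,1],
    [[0.08,-1,0],0,1],
    [[0.08,-1,0],0,1],
    [[0.08,-1,0],0,1],
    [[0.08,-1,0],0,1],
    [[0.08,-1,0],0,1],
    [[0.08,-1,0],0,1],
    [[0.08,-1,0],0,1],
    [[0.08,-1,0],0,1],
    [[0.08,-1,0],0,1],
    [[0.08,-1,0],0,1],
    [[0,0,0.8],0,1],
    [[0,0,0.8],0,1],
    [[0,0,0.6],0,1],
    [[0,0,0.2],0,1],
    [[0,0,0],0,1]
  ]
}}

```text
t: 21.4
ee_pos: [580.0, -25.6, 123.6]
orientation: [0.33, -3.121, -0.001]
ft_force: [-0.9, 0.3, 0.4]
width: 0.3
grasp_force: 0.0
```

>>> {"name": "move_arm", "arguments": {
  "steps": [
    [[0,0,0.06],0,1],
    [[0,0,0.06],0,1],
    [[0,0,0],0,1]
  ]
}}

```text
t: 21.65
ee_pos: [581.5, -25.5, 122.7]
orientation: [-0.33, 3.123, -0.0]
ft_force: [-0.3, -0.4, 0.5]
width: 0.1
grasp_force: 0.0
```

>>> {"name": "move_arm", "arguments": {
  "steps": [
    [[0,0,0.04],0,1],
    [[0,0,0.04],0,1],
    [[0,0,0.04],0,1]
  ]
}}

```text
t: 21.9
ee_pos: [581.2, -25.6, 119.4]
orientation: [-0.33, 3.123, -0.0]
ft_force: [-0.0, 0.4, 0.1]
width: 0.3
grasp_force: 0.0
```

>>> {"name": "move_arm", "arguments": {
  "steps": [
    [[0,0,0.04],0,1]
  ]
}}

```text
t: 21.98
ee_pos: [581.1, -25.6, 118.2]
orientation: [-0.33, 3.124, -0.0]
ft_force: [0.1, 0.1, -0.0]
width: 0.4
grasp_force: 0.0
```

>>> {"name": "move_arm", "arguments": {
  "steps": [
    [[0,0,0.04],0,1]
  ]
}}

```text
t: 22.07
ee_pos: [581.0, -25.6, 117.0]
orientation: [-0.33, 3.124, -0.0]
ft_force: [0.2, -0.0, -0.1]
width: 0.3
grasp_force: 0.0
```

>>> {"name": "move_arm", "arguments": {
  "steps": [
    [[0,0,0.04],0,1]
  ]
}}

```text
t: 22.15
ee_pos: [581.5, -25.7, 116.4]
orientation: [-0.33, 3.123, -0.0]
ft_force: [0.1, 0.2, 8.3]
width: 0.3
grasp_force: 4.3
```

>>> {"name": "move_arm", "arguments": {
  "steps": [
    [[0,0,0.02],0,1]
  ]
}}

```text
t: 22.23
ee_pos: [582.0, -25.7, 116.3]
orientation: [-0.33, 3.122, -0.001]
ft_force: [-0.6, 0.4, 8.2]
width: 0.3
grasp_force: 4.1
```

>>> {"name": "move_arm", "arguments": {
  "steps": [
    [[0,0,0.02],0,1]
  ]
}}

```text
t: 22.32
ee_pos: [582.3, -25.8, 116.1]
orientation: [-0.33, 3.122, -0.001]
ft_force: [0.0, 0.7, 8.2]
width: 0.3
grasp_force: 4.2
```

>>> {"name": "move_arm", "arguments": {
  "steps": [
    [[0,0,0.03],0,1]
  ]
}}

```text
t: 22.4
ee_pos: [582.5, -25.8, 115.7]
orientation: [-0.33, 3.121, -0.001]
ft_force: [-0.5, -0.9, 10.3]
width: 0.4
grasp_force: 5.3
```

>>> {"name": "move_arm", "arguments": {
  "steps": [
    [[0,0,0.03],0,1]
  ]
}}

```text
t: 22.48
ee_pos: [582.8, -25.8, 115.2]
orientation: [-0.33, 3.121, -0.001]
ft_force: [-1.5, -0.4, 13.5]
width: 0.5
grasp_force: 6.6
```

>>> {"name": "move_arm", "arguments": {
  "steps": [
    [[0,0,-0.06],0,1],
    [[0,0,-0.06],0,1],
    [[0,0,-0.06],0,1],
    [[0,0,-0.06],0,1],
    [[0,0,0],0,1]
  ]
}}

```text
t: 22.9
ee_pos: [581.0, -25.6, 119.6]
orientation: [0.33, -3.124, -0.0]
ft_force: [-0.4, -0.4, 0.1]
width: 0.3
grasp_force: 0.0
```

>>> {"name": "move_arm", "arguments": {
  "steps": [
    [[0,0,0.04],0,1],
    [[0,0,0.04],0,1]
  ]
}}

```text
t: 23.07
ee_pos: [580.9, -25.6, 117.4]
orientation: [0.33, -3.124, -0.0]
ft_force: [-0.3, -0.6, 0.5]
width: 0.3
grasp_force: 0.0
```

>>> {"name": "move_arm", "arguments": {
  "steps": [
    [[0,0,0.03],0,1]
  ]
}}

```text
t: 23.15
ee_pos: [580.8, -25.6, 116.5]
orientation: [0.33, -3.124, -0.0]
ft_force: [0.1, 0.8, -0.0]
width: 0.4
grasp_force: 0.0
```

>>> {"name": "move_arm", "arguments": {
  "steps": [
    [[0,0,0.02],0,1]
  ]
}}

```text
t: 23.23
ee_pos: [580.8, -25.6, 116.0]
orientation: [0.33, -3.124, -0.0]
ft_force: [0.4, -0.1, -0.1]
width: 0.6
grasp_force: 0.0
```

>>> {"name": "move_arm", "arguments": {
  "steps": [
    [[0,0,0.02],0,1]
  ]
}}

```text
t: 23.32
ee_pos: [580.9, -25.6, 115.6]
orientation: [0.33, -3.124, -0.0]
ft_force: [-0.4, -0.1, -0.9]
width: 0.3
grasp_force: 0.0
```

>>> {"name": "move_arm", "arguments": {
  "steps": [
    [[0,0,-0.3],0,1],
    [[0,0,-1],0,1],
    [[0,0,-1],0,1],
    [[0,0,-1],0,1],
    [[0,0,0],0,1],
    [[0,0,0],0,1],
    [[0,0,0],0,1],
    [[0,0,0],0,1]
  ]
}}

```text
t: 23.98
ee_pos: [580.2, -25.6, 197.3]
orientation: [0.33, -3.122, -0.001]
ft_force: [0.1, -0.5, -0.4]
width: 0.3
grasp_force: 0.0
```

```bash
python3 - <<'E'
from h import *
s=get('side')
for t in('rod','finger_top'):print(t,[(round(b['p'],2),np.round(b['rect'],1).tolist()) for b in cams.boxes_of('side',t)[:4]])
print(proj(s,[580.9,-26,115]),proj(s,[547,274,115]))
print(ctrl.close_job())
E
```

```text
rod [(0.58, [367.4, 244.8, 10.7, 26.1]), (0.54, [355.8, 302.8, 8.5, 28.3]), (0.48, [286.9, 190.8, 5.5, 17.7])]
finger_top [(0.6, [220.6, 147.9, 25.8, 22.1])]
[288.2208173  181.50112775] [213.98569311 147.28783265]
the job is handed in; nothing more can be done
None
```

I handed the job in at about 24 s: the rod is bottomed on the cork pad and let go, its top at roughly 115 mm above the bench (65 mm showing). The gauge finger was pushed down to 114.9 mm, level to well under 1 mm by touch, and the arm was clear of everything. The hand-in call gave no verdict, so whether it passed is unconfirmed.

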